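# Set the eccentric guide of a glass edging jig and load a batch

### The job

Set up the edging jig for this batch: lay the yellow-handled gauge flat in the lane against the fence beside the brass eccentric roller, turn the roller's red bar until the gauge just slides with about a millimetre of play, and then, without lifting it out of the set gap, slide it along the lane towards the robot's left until it is wholly past the roller. Put the gauge back flat on its orange pad and seat every dark disc that is on the table in a pocket of the blue tray, one to a pocket; only when all that is done, push the feed slider so that it stands level with the red mark. Leave the roller as set and the other things on the table where they are.

Things in the scene. Friction and masses are not known exactly. Their poses are not given: they have to be found in the camera images.
- fence: fixed aluminium fence, 340 mm long (y), 20 mm high, 14 mm thick; yellow hood behind its middle to x = 49 mm, 32 mm high. Origin: on the face the gauge bears on, mid-length, at lane-floor level (12 mm above the table). x points square away from the roller, y along the lane to the robot's left. The lane floor (green strip) lies at negative x, to 180 mm either way in y. Its distance to the roller varies
- cam (a joint): angle of the eccentric roller about its fixed upright pivot, 0 to 3.14 rad, anticlockwise from above; friction 0.15 N m, stays as left. Disc centre 10 mm off the pivot: at 0 displaced towards the fence (gap smallest), at pi away from it (widest); at angle a the gap is 10 mm x (1 - cos a) above its smallest. Starts too wide, at 2.5 to 3.0
- cam_c (a point): centre of the brass roller disc (radius 36 mm, 18 mm thick, underside 4 mm above the lane floor). The gap is its distance square to the fence's face less 36 mm
- cam_grip (a point): middle of the top face of the red bar on the roller, on the pivot axis. The bar, 44 mm long, 14 mm thick, 34 mm high, turns with the roller; it lies along the fence's x at joint value 0 and is turned by a at angle a. A white tick on top points to the side of the disc's displaced centre
- gauge: grey metal block 55 mm wide (x), 130 mm long (y), 22 mm high, with an upright yellow rib on top to grip (14 mm thick in x, 60 mm long in y, centred, top 62 mm above the underside); 0.4 kg. Origin at the centre of the underside. Against the fence its centre is 27.5 mm from the face; it is wholly past the roller when its centre is 80 mm or more past the fence's middle in the fence's y
- pad: thin orange pad, fixed, where the gauge starts and belongs: 85 mm (x) by 160 mm (y), 4 mm thick; origin at the centre of its underside
- tray_hole0 (a point): centre of a tray pocket, at the level of the tray's top face (the pocket's floor is 6 mm lower, its diameter 66 mm). The tray is blue, fixed, 188 mm square, 14 mm high, with four such pockets 94 mm apart centre to centre in a square; x and y are the tray's sides
- tray_hole1 (a point): centre of a tray pocket, at the level of the tray's top face (the pocket's floor is 6 mm lower, its diameter 66 mm). The tray is blue, fixed, 188 mm square, 14 mm high, with four such pockets 94 mm apart centre to centre in a square; x and y are the tray's sides
- tray_hole2 (a point): centre of a tray pocket, at the level of the tray's top face (the pocket's floor is 6 mm lower, its diameter 66 mm). The tray is blue, fixed, 188 mm square, 14 mm high, with four such pockets 94 mm apart centre to centre in a square; x and y are the tray's sides
- tray_hole3 (a point): centre of a tray pocket, at the level of the tray's top face (the pocket's floor is 6 mm lower, its diameter 66 mm). The tray is blue, fixed, 188 mm square, 14 mm high, with four such pockets 94 mm apart centre to centre in a square; x and y are the tray's sides
- disc0: dark glass disc with a copper-coloured face, 54 mm diameter, 20 mm thick, 0.11 kg; origin at the centre of its underside, z up. Between 2 and 4 of the four discs are present (None if absent)
- disc1: dark glass disc with a copper-coloured face, 54 mm diameter, 20 mm thick, 0.11 kg; origin at the centre of its underside, z up. Between 2 and 4 of the four discs are present (None if absent)
- disc2: dark glass disc with a copper-coloured face, 54 mm diameter, 20 mm thick, 0.11 kg; origin at the centre of its underside, z up. Between 2 and 4 of the four discs are present (None if absent)
- disc3: dark glass disc with a copper-coloured face, 54 mm diameter, 20 mm thick, 0.11 kg; origin at the centre of its underside, z up. Between 2 and 4 of the four discs are present (None if absent)
- feed (a joint): travel of the feed slider, 0 to 0.12 m, growing along the panel's y (about the robot's left); starts at 0 to 0.02; friction 1.5 N
- feed_top (a point): middle of the top face of the black slider grip: 28 mm (x) by 20 mm (y, along the travel), standing 40 mm high above its 14 mm high aluminium track on a grey panel 30 mm high (panel 75 mm by 200 mm)
- mark: small red tab (4 mm along y, 14 mm along x, 12 mm high) on the robot's side of the track, 30 mm above the table; the slider must stand level with it along the track. Origin at its foot; y along the slider's travel
- brush: bystander, to be left where it is: brush
- bottle: bystander, to be left where it is: amber bottle, 56 mm diameter, 150 mm high
- jar: bystander, to be left where it is: white jar with red cap, 72 mm diameter, 70 mm high
- spanner: bystander, to be left where it is: steel spanner
- mug: bystander, to be left where it is: white mug
- greendisc: bystander, to be left where it is: clear green glass disc, 80 mm diameter, 12 mm thick
- scrap: bystander, to be left where it is: small cardboard box, 80 x 50 x 30 mm

How it is judged:
By the outcome, as a careful person would: the job done as asked, in the order asked, and still so for the second after the job is handed in, with the robot touching nothing.
Of disc0, disc1, disc2, disc3 only 2 to 4 are there at a start; the rules pass over those that are not, and their reading is None.
At some moment in a run one of disc0, disc1, disc2, disc3 may be knocked a few centimetres aside while the robot is not near it.
Once in a run the grip may slacken for a moment while it holds something.
It also fails if it takes over 210 s, if anything falls off the work surface, if the arm or the gripper's body presses on something with over 40 N, if the wrist force passes 120 N, or if a joint passes its speed limit or range.

### The arm

A 6-joint arm with a two-finger parallel gripper is mounted at the origin on the work surface. World frame = base frame: x ahead of the robot, y to its left, z up, the work surface at z = 0. Lengths are in m, angles in degrees, forces in N, time in s.
With the tool pointing down it reaches from about 0.25 to 0.8 m from the base axis. Payload 8.5 kg.
Tool frame: the origin (TCP) lies between the finger pads; the fingertips stand 19 mm ahead of it and the grasp point (between the pads) is the TCP; z points along the fingers, y is the line along which they close (so a half turn about z gives the same grasp; the last joint's range is limited). The gripper opens to 85 mm and grips with 20 to 120 N. Pads are 22 mm wide; open, the fingers measure 114 mm over their backs; the gripper's body (76 mm by 85 mm) begins 54 mm behind the grasp point. The pads swing forward as they close: fully open they stand 13 mm farther back than shut.
Start: joints at [69.901, 13.648, -0.773, 75.585, 0, 90], TCP at [0.18, 0.493, 0.25] pointing down, gripper open.
Joint ranges: [-152.45, 152.45], [-59.26, 108.67], [-65.41, 83.53], [-104.44, 129.93], [-82.83, 76.93], [-180, 180]. Speed limits (degrees/s): [127.2, 127.2, 159.86, 180, 180, 180].

### API

Orientations are given as [roll, pitch, yaw] about the fixed x, y, z axes, in that order (R = Rz(yaw) Ry(pitch) Rx(roll)).
In Python, from cell import robot, solver, grab_frame, camera_model, job_done, readout gives the robot as it stands. Calls block until the motion is done:
- robot.goto(position, orientation): joint-space move of the TCP to a pose.
- robot.line_to(position, vel=0.15, attitude=None): straight line of the TCP; attitude=None keeps the orientation; vel is the mean speed in m/s.
- robot.goto_joints(angles): joint-space move.
- robot.set_gripper(opening): opening from 0.0 (shut) to 1.0 (fully open); the grip force is fixed at half the most; returns when the fingers have stopped.
- robot.dwell(seconds).
- solver.ik(position, orientation): joint angles nearest the present ones, or None.
- grab_frame(name): name is "side" or "top"; returns the picture (400x640x3 uint8, blue, green, red); there is no depth.
- camera_model(name): a dict with "mtx" (3x3 intrinsics, pixels), "xyz" and "orientation" of the camera in the world. Camera axes: x right, y down, z forward; pixel columns grow to the right and rows downward; lengths in m; the calibration is good to about 2 mm. A picture is of the moment at which its call begins. camera_model takes no time and is no camera call.
A pose or a line that the arm cannot do raises robot.PlanningError and nothing moves.
- job_done(): hands the job in; it is judged then, once.
Readings, each from a call of its own:
- readout.get_clock(): time.
- readout.get_joint_pos(): joint angles.
- readout.get_joint_velocities(): joint speeds.
- readout.get_tau(): joint torques, N m.
- readout.get_eef_pos(): TCP position.
- readout.get_eef_rot(): TCP orientation.
- readout.get_contact_force(): force on the tool from outside, world axes, zero at the start.
- readout.get_moment(): the same for the moment, N m.
- readout.get_finger_gap(): opening from 0.0 (shut) to 1.0 (fully open).
- readout.get_finger_force(): force on a finger pad.
Only numpy, scipy, OpenCV 4.12 (cv2) and the standard library are available. Lean on these libraries where they do the work, as an engineer would, in place of code of your own. Each camera call takes 0.05 s, during which the arm holds its last target. There are 200 camera calls.

## Working session

There is one attempt and no reset: what is moved stays moved. The work goes in short steps, each a Python script; the robot and the scene stay as the last script left them, time stands still between calls to the robot, and variables do not carry over. Pictures are saved under pics/ and viewed, at most 14 in all, crops included, and the job is handed in when it is done.

```bash
ls; mkdir -p pics
python3 - <<'E'
from cell import *
import cv2
for n in("top","side"):
    cv2.imwrite(f"pics/{n}0.png",grab_frame(n)); print(n,camera_model(n))
print(readout.get_clock(),readout.get_eef_pos(),readout.get_eef_rot())
E
```

```text
pics
top {'mtx': array([[407.43927131,   0.        , 323.33335431],
       [  0.        , 407.43927131, 201.22403149],
       [  0.        ,   0.        ,   1.        ]]), 'xyz': array([0.48045102, 0.0444717 , 1.36953273]), 'orientation': array([-177.38968334,   -0.35247235,  -89.75077118])}
side {'mtx': array([[471.48914466,   0.        , 318.06062647],
       [  0.        , 471.48914466, 198.52284976],
       [  0.        ,   0.        ,   1.        ]]), 'xyz': array([ 0.33795232, -0.98501562,  0.90239928]), 'orientation': array([-127.66602995,   -0.72959039,  -12.00263058])}
0.1 [0.18030958 0.49271886 0.2497647 ] [-1.79929598e+02  1.62509135e-04  1.59899385e+02]
```

View pics/top0.png

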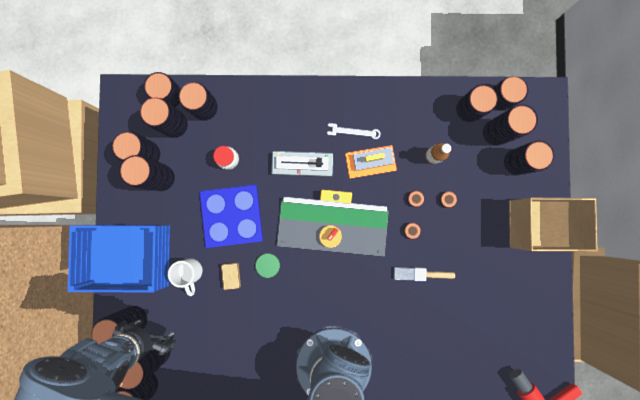

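View pics/side0.png

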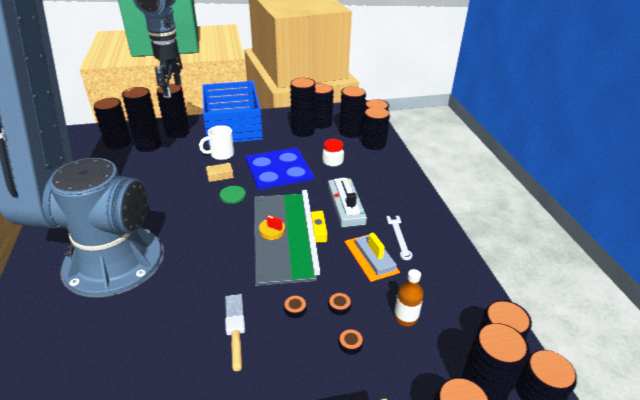

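```bash
cat > h.py <<'E'
from cell import *
import cv2, numpy as np
from scipy.spatial.transform import Rotation as R
def cam(n):
    c=camera_model(n); return c["mtx"],np.array(c["xyz"]),R.from_euler('xyz',c["orientation"],degrees=True).as_matrix()
def ray(n,u,v,z):
    K,t,M=cam(n); d=M@np.linalg.solve(K,[u,v,1.]); return t+d*(z-t[2])/d[2]
def proj(n,P):
    K,t,M=cam(n); p=K@(M.T@(np.asarray(P)-t)); return p[:2]/p[2]
def tri(uvt,uvs):
    A=[];b=[]
    for n,(u,v) in(("top",uvt),("side",uvs)):
        K,t,M=cam(n); d=M@np.linalg.solve(K,[u,v,1.]); d/=np.linalg.norm(d); Q=np.eye(3)-np.outer(d,d); A.append(Q); b.append(Q@t)
    return np.linalg.lstsq(np.vstack(A),np.hstack(b),rcond=None)[0]
def blobs(im,lo,hi,roi,amin=8):
    """HSV mask in roi (u0,v0,u1,v1): list of (area, centroid, minAreaRect)"""
    m=cv2.inRange(cv2.cvtColor(im,cv2.COLOR_BGR2HSV),np.array(lo),np.array(hi))
    k=np.zeros_like(m);u0,v0,u1,v1=roi;k[v0:v1,u0:u1]=255;m&=k
    out=[]
    n,l,s,c=cv2.connectedComponentsWithStats(m)
    for i in range(1,n):
        if s[i,4]>=amin:
            pts=np.argwhere(l==i)[:,::-1].astype(np.float32); out.append((int(s[i,4]),c[i].round(2),cv2.minAreaRect(pts)))
    return sorted(out,key=lambda o:-o[0])
E
python3 - <<'E'
from h import *
t=cv2.imread("pics/top0.png");s=cv2.imread("pics/side0.png")
C={"blue":((110,120,60),(130,255,255)),"copper/orange":((3,90,90),(18,255,255)),"green":((50,100,50),(85,255,255)),"yellow":((20,120,120),(34,255,255)),"red":((0,180,100),(2,255,255)),"red2":((172,150,100),(180,255,255))}
for nm,im,roi in(("top",t,(195,120,470,285)),("side",s,(190,130,440,360))):
    for c,(lo,hi) in C.items():
        print(nm,c,[(a,list(p),[np.round(x,1) for x in r]) for a,p,r in blobs(im,lo,hi,roi,8)][:7])
def crop(im,u0,v0,u1,v1,k): return cv2.resize(im[v0:v1,u0:u1],None,fx=k,fy=k,interpolation=cv2.INTER_CUBIC)
cv2.imwrite("pics/tc.png",crop(t,265,140,405,260,5)); cv2.imwrite("pics/sc.png",crop(s,245,170,405,290,5))
E
```

```text
top blue [(2415, [np.float64(230.49), np.float64(215.89)], [array([230.5, 215.9]), array([58.3, 58.7]), np.float64(83.7)])]
top copper/orange [(250, [np.float64(364.96), np.float64(159.35)], [array([370.4, 161.2]), array([26.3, 48.4]), np.float64(80.0)]), (184, [np.float64(438.46), np.float64(152.38)], [array([439.1, 152.5]), array([17. , 15.6]), np.float64(55.0)]), (151, [np.float64(448.21), np.float64(198.96)], [array([448.5, 199. ]), array([14., 15.]), np.float64(90.0)]), (149, [np.float64(415.65), np.float64(198.27)], [array([415.5, 198.5]), array([15., 15.]), np.float64(90.0)]), (148, [np.float64(411.78), np.float64(230.32)], [array([411.8, 230.3]), array([15.6, 14.8]), np.float64(45.0)]), (49, [np.float64(332.22), np.float64(233.33)], [array([332.2, 233.6]), array([ 5.8, 15. ]), np.float64(38.7)]), (49, [np.float64(234.18), np.float64(270.14)], [array([234.3, 270.5]), array([25.4, 13.2]), np.float64(43.4)])]
top green [(1726, [np.float64(333.8), np.float64(214.89)], [array([333.8, 214.9]), array([106.3,  16.3]), np.float64(5.5)]), (250, [np.float64(263.88), np.float64(266.86)],
[... 3010 characters left out ...]
 np.float64(55.0)]), (178, [np.float64(217.92), np.float64(169.73)], [array([218.9, 170.3]), array([12. , 23.2]), np.float64(74.1)])]
side red [(172, [np.float64(332.91), np.float64(145.19)], [array([333., 145.]), array([12., 16.]), np.float64(90.0)]), (124, [np.float64(274.55), np.float64(222.42)], [array([273.7, 222. ]), array([15.8,  9.8]), np.float64(18.4)]), (10, [np.float64(336.2), np.float64(195.0)], [array([336.5, 195. ]), array([3., 2.]), np.float64(0.0)])]
side red2 [(14, [np.float64(325.71), np.float64(142.0)], [array([325.8, 142.1]), array([ 3., 10.]), np.float64(36.9)]), (12, [np.float64(341.25), np.float64(143.25)], [array([341.5, 143.6]), array([8.5, 2.1]), np.float64(69.4)])]
```

View pics/tc.png

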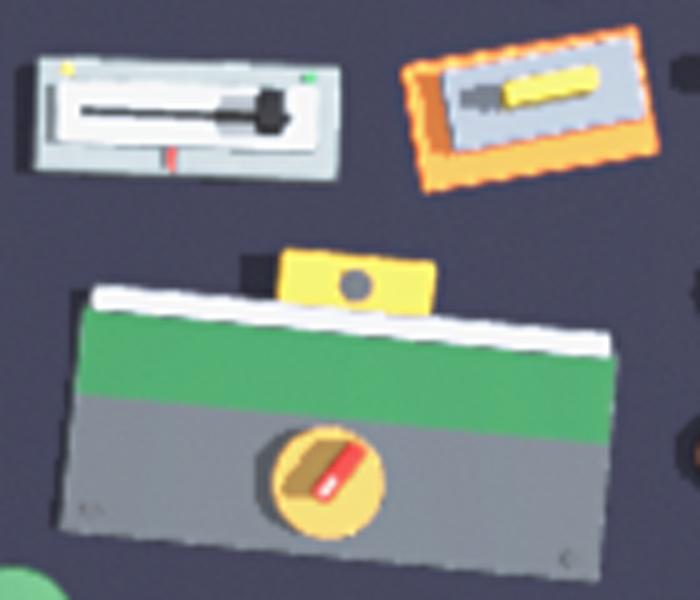

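View pics/sc.png

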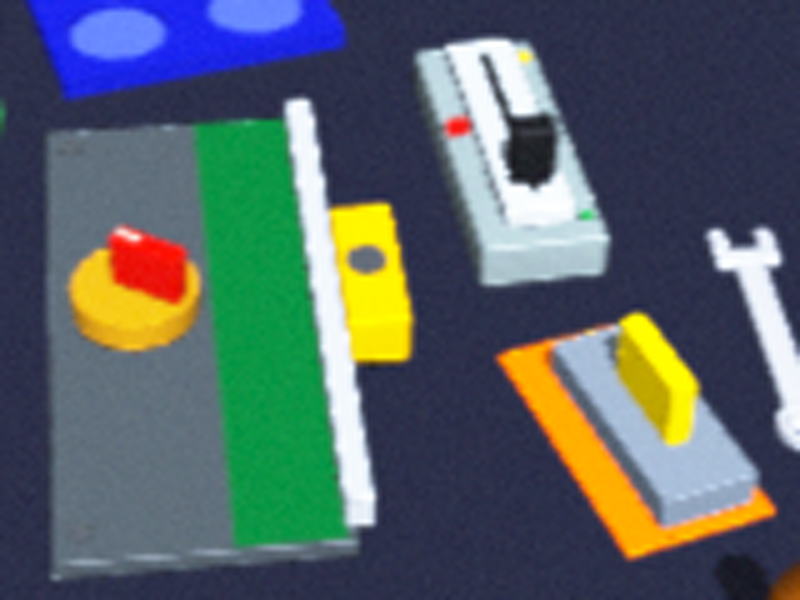

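Top crop: the bar's white tick points away from the fence and to the left (about 2.5 rad); the gauge sits off-centre on its pad; the slider is at about (319,162) and the red mark at (299,172). Discs are at (416,199), (449,200) and (412,231).

```bash
cat > m.py <<'E'
from h import *
def mask(im,f,roi):
    m=(f(*[im[...,i].astype(int) for i in range(3)])).astype(np.uint8)*255;k=np.zeros_like(m);u0,v0,u1,v1=roi;k[v0:v1,u0:u1]=255;return m&k
def big(m):
    n,l,s,c=cv2.connectedComponentsWithStats(m);i=1+np.argmax(s[1:,4]);return (l==i),c[i],s[i,4]
def discs(im=None):
    im=grab_frame("top") if im is None else im
    out=[]
    for a,p,r in blobs(im,(3,90,90),(18,255,255),(195,120,475,320),90):
        if a<210 and abs(r[1][0]-r[1][1])<3: 
            P=ray("top",*r[0],0.02); out.append(P[:2].round(4))
    return out
E
python3 - <<'E'
from m import *
t=cv2.imread("pics/top0.png");s=cv2.imread("pics/side0.png")
P=lambda n,uv,z: ray(n,*uv,z)[:2].round(4)
# green lane edge -> fence line
g=blobs(t,(50,100,50),(85,255,255),(270,185,400,240))[0]
hsv=cv2.inRange(cv2.cvtColor(t,cv2.COLOR_BGR2HSV),(50,100,50),(85,255,255))
E=[];B=[]
for u in range(286,384):
    v=np.nonzero(hsv[185:235,u])[0]
    if len(v): E.append(ray("top",u,185+v[0]-.5,.012)[:2])
E=np.array(E)
fl=cv2.fitLine(E.astype(np.float32),cv2.DIST_HUBER,0,1e-4,1e-4).ravel()
print("fence line",fl,"ang of y",np.degrees(np.arctan2(-fl[0],fl[1])) )
gm=(hsv>0); gm[:185]=0;gm[240:]=0;gm[:,:270]=0;gm[:,400:]=0
box=cv2.boxPoints(g[2]); print("green box",[P("top",b,.012) for b in box],"centre",P("top",g[2][0],.012))
# fence white strip top z=.032
w=mask(t,lambda b,g,r:(b>200)&(g>200)&(r>200),(275,190,395,215)); b_,c,a=big(w); rr=cv2.minAreaRect(np.argwhere(b_)[:,::-1].astype(np.float32)); print("fence top",a,P("top",rr[0],.032),[P("top",x,.032) for x in cv2.boxPoints(rr)])
# side: fence
# roller
y=mask(t,lambda b,g,r:(r>g+15)&(r>b+40),(310,220,350,256)); b_,c,a=big(y); print("roller",a,c,P("top",cv2.minEnclosingCircle(np.argwhere(b_)[:,::-1].astype(np.float32))[0],.034),P("top",c,.034))
r_=mask(t,lambda b,g,r:(r>170)&(g<b+25),(318,225,345,245)); b_,c,a=big(r_); rc=cv2.minAreaRect(np.argwhere(b_)[:,::-1].astype(np.float32)); print("bar",a,c,rc,P("top",c,.068),P("top",rc[0],.068))
q=cv2.fitLine(np.array([P("top",p,.068) for p in np.argwhere(b_)[:,::-1]],np.float32),cv2.DIST_L2,0,1e-4,1e-4).ravel();print("bar dir",np.degrees(np.arctan2(q[1],q[0])))
# gauge rib, pad, body
rb=blobs(t,(20,100,120),(34,255,255),(362,150,388,165))[0]; print("rib",rb)
m=mask(t,lambda b,g,r:(r>g+60)&(r>b+60),(340,140,402,182));m2=mask(t,lambda b,g,r:(b>120)&(abs(r-b)<70)&(g>110)|((r>150)&(g>150)),(352,146,396,174))
allp=np.argwhere((m>0))[:,::-1].astype(np.float32); pr=cv2.minAreaRect(allp); print("pad",pr,P("top",pr[0],.004),[P("top",x,.004) for x in cv2.boxPoints(pr)])
gb,c,a=big(mask(t,lambda b,g,r:(b>g)&(g>120)&(r>110),(350,140,398,176))); gr=cv2.minAreaRect(np.argwhere(gb)[:,::-1].astype(np.float32)); print("gauge",a,gr,P("top",gr[0],.026),[P("top",x,.026) for x in cv2.boxPoints(gr)])
for p in np.argwhere(np.zeros(1)):pass
r3=blobs(s,(20,100,170),(34,255,255),(365,230,388,262))[0]; print("rib side",r3[:2])
# tray
tb=blobs(t,(110,120,60),(130,255,255),(195,180,270,255))[0]; print("tray",P("top",tb[2][0],.014),[P("top",x,.014) for x in cv2.boxPoints(tb[2])])
hl=mask(t,lambda b,g,r:(g>100)&(b>180)&(r<170),(200,185,265,248))
n,l,st,c=cv2.connectedComponentsWithStats(hl); print("holes",[(st[i,4],c[i].round(1),P("top",c[i],.008)) for i in range(1,n) if st[i,4]>60])
# feed
k=mask(t,lambda b,g,r:(b<70)&(g<70)&(r<70),(312,155,328,170)); b_,c,a=big(k); print("slider",a,c,P("top",c,.084),P("top",c,.06))
pn,c,a=big(mask(t,lambda b,g,r:(b>140)&(g>140)&(r>140),(268,145,338,180))); pr=cv2.minAreaRect(np.argwhere(pn)[:,::-1].astype(np.float32)); print("panel",pr,P("top",pr[0],.03),[P("top",x,.03) for x in cv2.boxPoints(pr)])
mk,c,a=big(mask(t,lambda b,g,r:(r>g+60),(292,166,306,178))); print("mark",a,c,P("top",c,.042),P("top",c,.036))
print("discs",discs(t))
E
```

```text
fence line [ 9.1881394e-02  9.9576998e-01  5.2388626e-01 -9.3139079e-04] ang of y -5.2718515
green box [array([0.4862, 0.1798]), array([0.5401, 0.1751]), array([ 0.5077, -0.1777]), array([ 0.4538, -0.1724])] centre [0.4969 0.0013]
fence top 468 [ 0.5334 -0.0019] [array([0.5412, 0.1667]), array([0.5566, 0.1653]), array([ 0.5256, -0.1708]), array([ 0.5102, -0.1692])]
roller 409 [330.06845966 236.06356968] [0.4271 0.0143] [0.4275 0.014 ]
bar 45 [332.         233.93333333] ((332.2049255371094, 233.75408935546875), (3.5850327014923096, 12.163504600524902), 39.80556869506836) [0.4356 0.0087] [0.4362 0.008 ]
bar dir -37.9626
rib (95, array([373.92, 157.06]), ((374.0000305175781, 157.0), (5.099019527435303, 18.8271484375), 78.69007110595703))
pad ((370.43475341796875, 161.32159423828125), (26.063720703125, 48.45745086669922), 80.21759033203125) [ 0.6782 -0.1219] [array([ 0.7073, -0.0338]), array([ 0.7362, -0.1952]), array([ 0.6491, -0.2099]), array([ 0.6204, -0.0489])]
gauge 499 ((373.0169677734375, 158.59059143066406), (16.03310203552246, 39.13059997558594), 79.3803482055664) [ 0.6842 -0.12
[... 296 characters left out ...]
, array([243.3, 200.2]), array([0.5449, 0.3037])), (np.int32(290), array([215.4, 203.5]), array([0.5332, 0.3969])), (np.int32(290), array([246.4, 228.1]), array([0.4517, 0.2922])), (np.int32(290), array([218.4, 231.6]), array([0.4398, 0.3852]))]
slider 10 [316.  163.9] [0.6575 0.0606] [0.6608 0.0609]
panel ((302.21478271484375, 163.05715942382812), (60.19990539550781, 22.820659637451172), 1.9091525077819824) [0.6675 0.1068] [array([0.6325, 0.2071]), array([0.7082, 0.2053]), array([0.7026, 0.0063]), array([0.6268, 0.0085])]
mark 8 [298.625 171.   ] [0.6396 0.1178] [0.6403 0.1182]
discs [array([ 0.7067, -0.3495]), array([ 0.5513, -0.3794]), array([ 0.5525, -0.2696]), array([ 0.4472, -0.2566])]
```

```bash
cat >> m.py <<'E'
TH=-5.27; Fo=np.array([0.5239,-0.0011]); ex=np.array([np.cos(np.radians(TH)),np.sin(np.radians(TH))]); ey=np.array([-ex[1],ex[0]])
def fw(x,y,z): return [*(Fo+x*ex+y*ey),z]
def tofence(p): d=np.array(p[:2])-Fo; return np.array([d@ex,d@ey])
def st(tag=""):
    p=readout.get_eef_pos(); print(tag,"t%.1f"%readout.get_clock(),"eef",np.round(p,4),"F",np.round(readout.get_contact_force(),1),"gap %.3f"%readout.get_finger_gap(),"ff %.0f"%np.max(readout.get_finger_force()),"rot",np.round(readout.get_eef_rot(),2))
def feel(d,step,n,thr,vel=0.02):
    """step along world vector d until the force against it grows by thr"""
    d=np.array(d,float); f0=np.array(readout.get_contact_force())@d; p=np.array(readout.get_eef_pos())
    for i in range(n):
        p=p+d*step; robot.line_to(list(p),vel=vel); f=np.array(readout.get_contact_force())@d-f0
        if f<-thr: break
    print("feel",i+1,"force",round(f,1),"eef",np.round(readout.get_eef_pos(),4)); return i+1<n
E
python3 - <<'E'
from m import *
p=[*ray("top",374,157,.066)[:2]]; print(p, tri((374,157),(375.9,243)))
c=np.mean([p,[.6842,-.1278]],axis=0); print(c)
o=[180,0,-79]
robot.goto([*c,.15],o); robot.set_gripper(.6); st()
robot.line_to([*c,.054],vel=.15); robot.set_gripper(0); robot.dwell(.2); st("grip")
robot.line_to([*c,.075],vel=.1); robot.dwell(.2);st("lift")
cv2.imwrite("pics/g1.png",grab_frame("side")[130:330,230:450])
E
```

```text
[np.float64(0.6832679637574892), np.float64(-0.12587330130100663)] [ 0.68609086 -0.12774832  0.05318079]
[ 0.68373398 -0.12683665]
 t3.5 eef [ 0.6837 -0.1267  0.15  ] F [0.9 0.2 0.5] gap 0.604 ff 0 rot [180.     0.   -78.99]
grip t4.9 eef [ 0.6844 -0.1269  0.0551] F [0.3 0.7 5.6] gap 0.152 ff 60 rot [-1.799e+02 -4.000e-02 -7.900e+01]
lift t5.5 eef [ 0.6832 -0.1268  0.0741] F [-1.1 -0.2 -4.5] gap 0.156 ff 59 rot [ 1.7992e+02  3.0000e-02 -7.9000e+01]
```

View pics/g1.png

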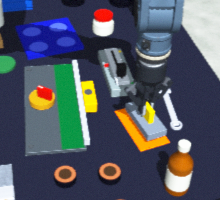

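The gauge is held just above its pad, which lies at about (145,130) in the crop. Next I lay it in the lane.

Run:
```python
from m import *
o=[180,0,TH-90]
c=readout.get_eef_pos()
robot.line_to([c[0],c[1],.125],vel=.15)
robot.line_to(fw(-.0305,0,.125),vel=.15,attitude=o); robot.dwell(.2); st("above")
robot.line_to(fw(-.0305,0,.070),vel=.08); robot.dwell(.2); st("pre")
print(feel([0,0,-1],.0008,16,2.5)); robot.dwell(.2); st("down")
print(feel([*ex,0],.0005,16,5)); robot.dwell(.2); st("fence"); print(tofence(readout.get_eef_pos()))
robot.set_gripper(.4); robot.dwell(.2); st("open"); print(tofence(readout.get_eef_pos()))
robot.line_to([*readout.get_eef_pos()[:2],.2],vel=.15)
robot.goto(fw(-.0892+-.15,-.1,.3),[180,0,-40])
t=grab_frame("top"); cv2.imwrite("pics/l1.png",cv2.resize(t[140:260,265:405],None,fx=4,fy=4,interpolation=cv2.INTER_CUBIC)); print(discs(t))
```

```text
above t7.9 eef [0.4938 0.0015 0.1248] F [ 0.1  0.4 -4.5] gap 0.154 ff 64 rot [179.99  -0.   -95.29]
pre t8.9 eef [0.4939 0.0017 0.0705] F [-0.3 -0.3 -3.7] gap 0.155 ff 64 rot [-1.7994e+02  1.0000e-02 -9.5270e+01]
feel 10 force -9.6 eef [0.494  0.0017 0.0631]
True
down t11.6 eef [0.4939 0.0017 0.0631] F [-3.6  0.8  5.9] gap 0.152 ff 65 rot [-179.97    0.    -95.27]
feel 12 force -5.6 eef [0.4983 0.0012 0.0632]
True
fence t14.8 eef [0.4982 0.0012 0.0631] F [-8.1  0.4  9.1] gap 0.151 ff 66 rot [179.84  -0.   -95.27]
[-2.57771205e-02 -2.99492092e-05]
open t15.3 eef [0.5    0.0012 0.0631] F [0.2 0.6 0.1] gap 0.396 ff 0 rot [-179.99    0.    -95.27]
[-2.39744619e-02  5.73910504e-05]
[array([ 0.7067, -0.3495]), array([ 0.5525, -0.2696]), array([ 0.5513, -0.3794]), array([ 0.4464, -0.2574])]
```

View pics/l1.png

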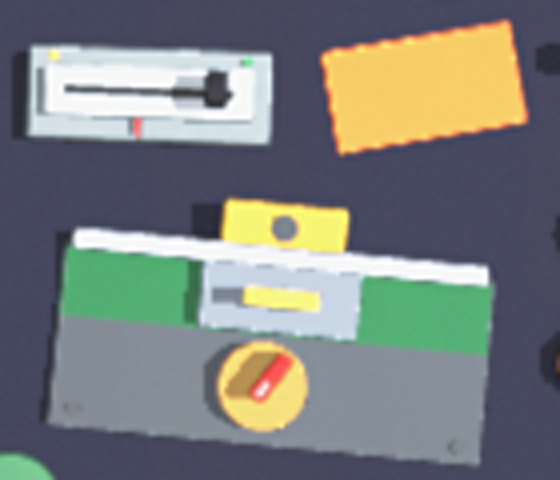

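The gauge lies flat against the fence, centre at about (280,300) in the crop, with the roller clear of it. Next I grip the bar and close until it touches.

Run:
```python
from m import *
pv=fw(-.0888,.001,0)[:2]; print(pv)
robot.goto([*pv,.15],[180,0,-38]); robot.set_gripper(.6)
robot.line_to([*pv,.057],vel=.12); st("at bar")
robot.set_gripper(0); robot.dwell(.3); st("grip"); print(np.round(readout.get_moment(),3))
for yaw in list(np.arange(-41,-74,-3))+list(np.arange(-74,-92,-1.)):
    robot.goto([*pv,.057],[180,0,yaw]); robot.dwell(.05)
    m=readout.get_moment(); f=readout.get_contact_force(); print(yaw,"%.2f"%readout.get_eef_rot()[2],np.round(m,2),np.round(f,1),np.round(readout.get_eef_pos(),4))
    if yaw<-44 and (abs(f[0])>14 or abs(m[2])>.9): break
st()
```

```text
[np.float64(0.43556721331321946), np.float64(0.00805198318113224)]
at bar t19.8 eef [0.436  0.0081 0.0575] F [ 0.6  1.1 -0.4] gap 0.602 ff 0 rot [-1.7997e+02 -3.0000e-02 -3.8000e+01]
grip t20.5 eef [0.4348 0.0065 0.0577] F [ -5.8 -10.1  12.5] gap 0.150 ff 59 rot [ 1.7981e+02 -1.0000e-01 -3.8070e+01]
[-1.892  1.086 -0.077]
-41 -41.08 [-1.76  1.1  -0.09] [ -5.9 -10.3  11.4] [0.4347 0.0065 0.0576]
-44 -44.08 [-1.87  1.11 -0.18] [ -5.7 -10.2  10. ] [0.4347 0.0065 0.0576]
-47 -47.08 [-1.84  1.12 -0.18] [-5.9 -9.8 10.2] [0.4347 0.0065 0.0576]
-50 -50.08 [-1.84  1.09 -0.24] [ -5.8 -10.3  11.6] [0.4347 0.0065 0.0576]
-53 -53.08 [-1.78  1.16 -0.19] [-5.7 -9.8 11. ] [0.4347 0.0065 0.0576]
-56 -56.08 [-1.8   1.17 -0.13] [-4.9 -9.9 11.3] [0.4347 0.0065 0.0576]
-59 -59.08 [-1.85  1.16 -0.12] [-6.3 -9.2 11.7] [0.4347 0.0065 0.0576]
-62 -62.08 [-1.87  1.2  -0.15] [ -6.4 -10.4  11. ] [0.4347 0.0065 0.0577]
-65 -65.08 [-1.86  1.15 -0.16] [ -6.2 -10.3  11.8] [0.4347 0.0064 0.0576]
-68 -68.08 [-1.93  1.19 -0.14] [ -5.9 -10.6  10.9] [0.4346 0.0064 0.0576]
-71 -71.09 [-1.92  1.19 -0.1 ] [ -5.8 -10.   10.
[... 792 characters left out ...]
-84.07 [-1.9   1.29 -0.  ] [ -5.7 -10.3  12.6] [0.4346 0.0064 0.0576]
-85.0 -85.07 [-1.87  1.34  0.02] [ -6.8 -11.1  11.2] [0.4346 0.0064 0.0576]
-86.0 -86.07 [-1.95  1.28 -0.05] [ -6.3 -11.3  12.6] [0.4345 0.0064 0.0576]
-87.0 -87.07 [-1.95  1.26 -0.04] [ -5.5 -11.3  12.2] [0.4345 0.0064 0.0576]
-88.0 -88.07 [-1.94  1.28 -0.02] [ -7.1 -11.   12.3] [0.4345 0.0064 0.0576]
-89.0 -89.07 [-1.88  1.27 -0.04] [ -5.7 -11.1  12.2] [0.4345 0.0064 0.0576]
-90.0 -90.07 [-1.91  1.32 -0.03] [ -6.5 -11.2  12.1] [0.4345 0.0064 0.0576]
-91.0 -91.07 [-1.97  1.32 -0.02] [ -6.9 -10.5  12.1] [0.4345 0.0064 0.0576]
 t29.2 eef [0.4345 0.0064 0.0576] F [ -6.9 -10.5  12.1] gap 0.153 ff 60 rot [179.94  -0.22 -91.07]
```

Run:
```python
from m import *
pv=[.4350,.0069]
robot.line_to([*pv,.057],vel=.02); robot.dwell(.2)
f0=np.array(readout.get_contact_force()); m0=np.array(readout.get_moment()); print(f0,m0)
for yaw in np.arange(-92,-122,-1.):
    robot.goto([*pv,.057],[180,0,yaw]); robot.dwell(.05)
    m=readout.get_moment()-m0; f=readout.get_contact_force()-f0; print(yaw,"%.2f"%readout.get_eef_rot()[2],np.round(m,2),np.round(f,1),np.round(readout.get_eef_pos(),4))
    if f[0]<-9 or abs(m[2])>.4: break
st()
```

```text
[-4.97188352 -4.20245342  9.43398459] [-0.60384197  0.9407966  -0.08374597]
-92.0 -92.03 [-0.09 -0.04  0.04] [ 0.7  0.6 -0.8] [0.4345 0.0063 0.0576]
-93.0 -93.03 [-0.05 -0.04  0.07] [0.8 0.9 0.3] [0.4345 0.0063 0.0577]
-94.0 -94.03 [-0.1   0.08  0.06] [0.5 0.9 0.5] [0.4345 0.0063 0.0576]
-95.0 -95.02 [-0.05 -0.01  0.04] [0.  0.5 0.6] [0.4345 0.0063 0.0576]
-96.0 -96.02 [-0.09  0.02  0.1 ] [ 0.2 -0.1  0.1] [0.4345 0.0064 0.0577]
-97.0 -97.02 [-0.01  0.02  0.04] [0.2 0.5 0.8] [0.4345 0.0063 0.0576]
-98.0 -97.99 [-0.08  0.03  0.4 ] [ 0.5 -0.2  0.7] [0.4345 0.0063 0.0576]
 t31.8 eef [0.4345 0.0063 0.0576] F [-4.5 -4.4 10.2] gap 0.155 ff 60 rot [ 1.7999e+02 -8.0000e-02 -9.7990e+01]
```

Run:
```python
from m import *
pv=[.4350,.0069]
def g(yaw):
    robot.goto([*pv,.057],[180,0,yaw]); robot.dwell(.1); print("%.2f"%yaw,"%.2f"%readout.get_eef_rot()[2],"Mz %.2f"%np.mean([readout.get_moment()[2] for _ in range(5)]))
for y in (-98.5,-97.5,-96,-95,-96,-96.5,-97,-97.25,-97.5,-97.75,-98,-98.25): g(y)
```

```text
-98.50 -98.47 Mz 0.62
-97.50 -97.53 Mz -0.04
-96.00 -96.02 Mz 0.06
-95.00 -95.02 Mz -0.04
-96.00 -96.03 Mz -0.01
-96.50 -96.52 Mz 0.11
-97.00 -97.02 Mz 0.04
-97.25 -97.26 Mz 0.19
-97.50 -97.50 Mz 0.20
-97.75 -97.75 Mz 0.25
-98.00 -97.99 Mz 0.43
-98.25 -98.23 Mz 0.51
```

Run:
```python
from m import *
pv=[.4345,.0064]
robot.goto([.4350,.0069,.057],[180,0,-91.5]); robot.dwell(.2); st("set")
robot.set_gripper(.45); robot.dwell(.2); st("open")
robot.line_to([*readout.get_eef_pos()[:2],.15],vel=.15)
o=[180,0,TH-90]
P=fw(-.0258,0,.15); robot.goto(P,o); robot.set_gripper(.4); robot.line_to([*P[:2],.0635],vel=.12); robot.set_gripper(0); robot.dwell(.3); st("rib")
p0=np.array(readout.get_eef_pos())
# measure play: feel toward cam, then fence
feel([*-ex,0],.0003,15,4); a=tofence(readout.get_eef_pos())
feel([*ex,0],.0003,25,6); b=tofence(readout.get_eef_pos()); print(a,b,"play",b[0]-a[0]); st()
```

```text
set t36.4 eef [0.4345 0.0063 0.0576] F [-4.3 -4.2  9. ] gap 0.154 ff 59 rot [ 1.7998e+02 -8.0000e-02 -9.1510e+01]
open t37.0 eef [0.435 0.007 0.057] F [-0.  -1.3 -0.6] gap 0.450 ff 0 rot [180.    0.  -91.5]
rib t39.8 eef [0.4981 0.0013 0.0643] F [-2.7  0.3  6. ] gap 0.154 ff 60 rot [-1.7997e+02  1.0000e-02 -9.5270e+01]
feel 4 force -4.9 eef [0.4971 0.0014 0.0644]
feel 3 force -6.8 eef [0.4973 0.0014 0.0644]
[-2.68861946e-02  5.64265893e-05] [-2.67106661e-02  6.78241468e-05] play 0.00017552849145869437
 t41.5 eef [0.4973 0.0014 0.0644] F [-4.6  1.   4.8] gap 0.152 ff 60 rot [179.93   0.   -95.27]
```

Run:
```python
from m import *
z=.0642; p=fw(-.0270,0,z)
robot.line_to(p,vel=.02); robot.dwell(.2); st()
for xs in (np.arange(-.027,-.0232,.0004),np.arange(-.0236,-.0306,-.0004)):
    r=[]
    for x in xs:
        robot.line_to(fw(x,0,z),vel=.02); robot.dwell(.05); f=readout.get_contact_force()
        r.append((round(x*1e3,1),round(tofence(readout.get_eef_pos())[0]*1e3,2),round(float(f[:2]@ex),1)))
    print(r)
robot.line_to(fw(-.0264,0,z),vel=.02);robot.dwell(.1);st()
```

```text
t42.0 eef [0.4972 0.0014 0.0644] F [-3.5  0.3  5. ] gap 0.154 ff 60 rot [-1.7998e+02  1.0000e-02 -9.5270e+01]
[(np.float64(-27.0), np.float64(-26.83), -1.5), (np.float64(-26.6), np.float64(-26.83), -4.1), (np.float64(-26.2), np.float64(-26.76), -5.8), (np.float64(-25.8), np.float64(-26.69), -7.3), (np.float64(-25.4), np.float64(-26.66), -7.9), (np.float64(-25.0), np.float64(-26.65), -9.9), (np.float64(-24.6), np.float64(-26.58), -11.8), (np.float64(-24.2), np.float64(-26.53), -12.8), (np.float64(-23.8), np.float64(-26.46), -13.8), (np.float64(-23.4), np.float64(-26.4), -16.0)]
[(np.float64(-23.6), np.float64(-26.41), -14.3), (np.float64(-24.0), np.float64(-26.51), -12.3), (np.float64(-24.4), np.float64(-26.56), -11.4), (np.float64(-24.8), np.float64(-26.6), -10.0), (np.float64(-25.2), np.float64(-26.63), -8.8), (np.float64(-25.6), np.float64(-26.69), -7.9), (np.float64(-26.0), np.float64(-26.7), -5.4), (np.float64(-26.4), np.float64(-26.77), -4.5), (np.float64(-26.8), np.float64(-26.8), -3.2), (np.float64(-27.2), np.float64(-26.88), -1.4), (np.float64(-27.6), np.float64(-26.95), 2.4), (np.float64(-28.0), np.float64(-27.0), 4.9), (np.float64(-28.4), np.float64(-27.06), 6.0), (np.float64(-28.8), np.float64(-27.15), 6.8), (np.float64(-29.2), np.float64(-27.19), 7.8), (np.float64(-29.6), np.float64(-27.24), 8.9), (np.float64(-30.0), np.float64(-27.31), 10.3), (np.float64(-30.4), np.float64(-27.37), 11.3)]
 t50.9 eef [0.4972 0.0014 0.0643] F [-0.7  1.6  6. ] gap 0.152 ff 61 rot [179.96   0.   -95.27]
```

Run:
```python
from m import *
for z in (.0642,.065,.0658,.0666):
    robot.line_to(fw(-.0268,0,z),vel=.02); robot.dwell(.15); st(str(z))
    if readout.get_contact_force()[2]<.5: break
for xs in (np.arange(-.0268,-.0245,.0006),np.arange(-.025,-.0305,-.0006)):
    r=[]
    for x in xs:
        robot.line_to(fw(x,0,z),vel=.02); robot.dwell(.05); f=readout.get_contact_force()
        r.append((float(round(x*1e3,1)),float(round(tofence(readout.get_eef_pos())[0]*1e3,2)),float(round(f[:2]@ex,1)),float(round(f[2],1))))
    print(r)
robot.line_to(fw(-.0264,0,z),vel=.02);robot.dwell(.1);st()
t=grab_frame("top"); s=grab_frame("side")
f=lambda im,a,b,c,d:cv2.resize(im[b:d,a:c],(400,400),interpolation=cv2.INTER_CUBIC)
cv2.imwrite("pics/c1.png",np.hstack([f(t,290,190,370,270),f(s,250,190,330,270)]))
```

```text
0.0642 t51.2 eef [0.4971 0.0014 0.0643] F [0.8 0.8 5.2] gap 0.152 ff 60 rot [180.     0.   -95.27]
0.065 t51.6 eef [0.4971 0.0013 0.0647] F [ 2.5 -0.4 -5.2] gap 0.156 ff 59 rot [ 1.7998e+02 -1.0000e-02 -9.5270e+01]
[(-26.8, -26.9, 2.6, -6.0), (-26.2, -26.74, -0.4, -4.6), (-25.6, -25.81, 0.4, -4.6), (-25.0, -25.73, -5.0, -1.4)]
[(-25.0, -25.68, -5.9, -1.2), (-25.6, -25.76, -3.1, -3.2), (-26.2, -25.84, -1.0, -4.3), (-26.8, -26.44, -0.3, -4.0), (-27.4, -26.89, 1.9, -3.8), (-28.0, -27.03, 5.1, -4.8), (-28.6, -27.17, 6.5, -5.7), (-29.2, -27.26, 8.7, -6.8), (-29.8, -27.35, 10.1, -8.4), (-30.4, -27.45, 10.0, -10.2)]
 t56.3 eef [0.4972 0.0014 0.0649] F [ 1.7 -0.5 -5.1] gap 0.155 ff 60 rot [179.96  -0.   -95.27]
```

View pics/c1.png

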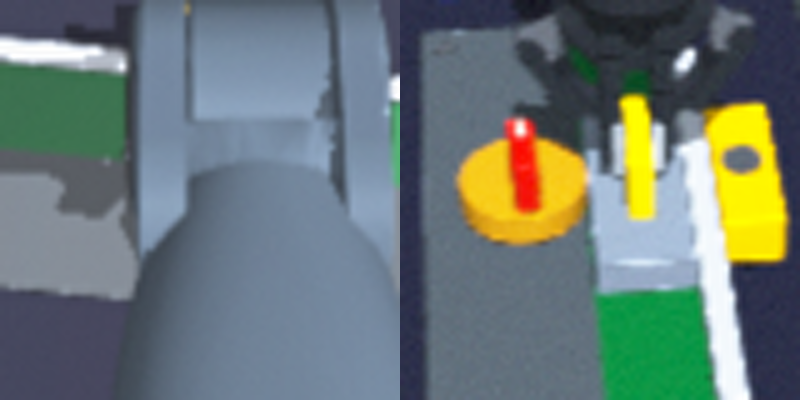

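The side crop shows the bar along the lane and the gauge lying between roller and fence. The sweep gives about 1.05 mm of play, so I slide now.

Run:
```python
from m import *
x=-.0263;z=.0646
robot.line_to(fw(x,0,z),vel=.02);st("start")
for y in np.arange(.01,.1001,.01):
    robot.line_to(fw(x,y,z),vel=.04); f=readout.get_contact_force(); e=float(f[:2]@ex); g=tofence(readout.get_eef_pos())
    print(round(y,3),np.round(g*1e3,2),"fx %.1f fy %.1f fz %.1f"%(e,f[:2]@ey,f[2]),"gap %.3f"%readout.get_finger_gap())
    if abs(e)>4: x+=np.sign(e)*.0006
    if f[2]<-3: z-=.0002
    if f[2]>6: z+=.0002
robot.dwell(.2); st("end")
s=grab_frame("side"); cv2.imwrite("pics/s2.png",cv2.resize(s[150:290,230:390],None,fx=4,fy=4))
```

```text
start t56.6 eef [0.4973 0.0013 0.0645] F [ 1.8  0.3 -4.2] gap 0.153 ff 60 rot [179.96  -0.   -95.27]
0.01 [-26.31  10.35] fx 1.2 fy -0.2 fz -3.5 gap 0.152
0.02 [-26.31  20.29] fx -0.5 fy -0.0 fz -3.8 gap 0.159
0.03 [-26.08  30.57] fx -0.4 fy 1.2 fz -0.8 gap 0.154
0.04 [-26.14  40.61] fx -0.0 fy 1.5 fz 0.8 gap 0.156
0.05 [-26.17  50.52] fx -0.7 fy 0.4 fz 2.8 gap 0.154
0.06 [-26.16  60.28] fx 0.1 fy -0.4 fz 4.6 gap 0.152
0.07 [-26.2   70.07] fx -0.1 fy -1.5 fz 4.5 gap 0.151
0.08 [-26.18  79.99] fx -0.6 fy -0.9 fz 5.2 gap 0.152
0.09 [-26.21  90.  ] fx -1.2 fy -2.0 fz 5.2 gap 0.155
0.1 [-26.2   99.98] fx 0.1 fy -1.6 fz 5.1 gap 0.154
end t60.9 eef [0.507  0.1009 0.0643] F [-0.7 -0.6  5.2] gap 0.155 ff 61 rot [-1.7999e+02  1.0000e-02 -9.5280e+01]
```

View pics/s2.png

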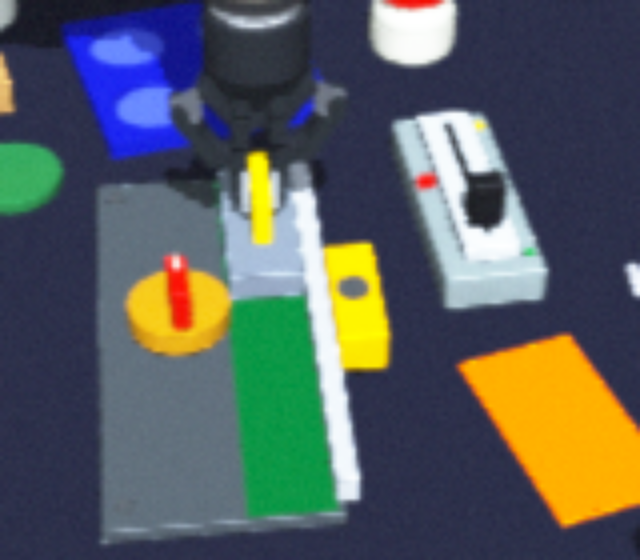

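Gauge's near end is past the roller (roller at (178,310), gauge end at (265,285) in the crop). Back to the pad.

Run:
```python
from m import *
t=grab_frame("top"); m=mask(t,lambda b,g,r:(r>g+60)&(r>b+60),(340,140,402,182)); b,c,a=big(m)
pr=cv2.minAreaRect(np.argwhere(b)[:,::-1].astype(np.float32)); C=ray("top",*pr[0],.004)[:2]; print("pad",pr,a,C)
if np.linalg.norm(C-[.6782,-.1219])>.005: C=np.array([.6782,-.1219])
p=readout.get_eef_pos()
robot.line_to([p[0],p[1],.125],vel=.12); st("lift")
robot.line_to(fw(-.03,0,.125),vel=.15)
robot.line_to([*C,.125],vel=.15,attitude=[180,0,-79.85]); st("above")
robot.line_to([*C,.062],vel=.08); robot.dwell(.2); feel([0,0,-1],.0008,16,2.5); st("down")
robot.set_gripper(.4); robot.dwell(.2); st("open")
robot.line_to([*C,.16],vel=.15)
robot.goto([.45,-.13,.3],[180,0,-79.85])
t=grab_frame("top"); print(discs(t)); cv2.imwrite("pics/p1.png",t[110:290,190:480])
```

```text
pad ((366.553955078125, 154.71282958984375), (23.6231632232666, 52.755043029785156), 59.82648468017578) 92 [ 0.70054657 -0.10883717]
lift t61.6 eef [0.5064 0.1008 0.1242] F [-0.9 -0.8 -3.9] gap 0.150 ff 60 rot [ 1.7993e+02 -1.0000e-02 -9.5270e+01]
above t64.0 eef [ 0.6778 -0.1215  0.1251] F [-0.   0.5 -4.7] gap 0.155 ff 60 rot [ 1.7998e+02  1.0000e-02 -7.9840e+01]
feel 9 force -10.4 eef [ 0.6786 -0.122   0.0564]
down t67.4 eef [ 0.6786 -0.122   0.0564] F [-3.7  0.1  6.7] gap 0.157 ff 61 rot [-1.7996e+02 -2.0000e-02 -7.9850e+01]
open t68.0 eef [ 0.6786 -0.122   0.0554] F [-0.3  0.5  0.8] gap 0.399 ff 0 rot [180.     0.   -79.85]
[array([ 0.7067, -0.3495]), array([ 0.5681, -0.3963])]
```

View pics/p1.png

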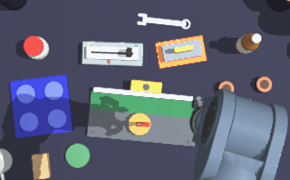

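Gauge is back on its pad, and one disc has been nudged to about (0.568,-0.396). I re-detect before each pick.

```bash
cat >> m.py <<'E'
HOLES=[(.4517,.2922),(.4398,.3852),(.5449,.3037),(.5332,.3969)]
def table_discs():
    return [d for d in discs() if np.linalg.norm(d-[.7067,-.3495])>.03 and d[1]<.2]
def pick_place(d,h):
    robot.goto([*d,.13],[180,0,0]); robot.set_gripper(1.0)
    robot.line_to([*d,.025],vel=.15); robot.set_gripper(0); robot.dwell(.15); st("grip")
    robot.line_to([*d,.12],vel=.15); g=readout.get_finger_gap()
    if g<.5: print("lost"); return False
    robot.line_to([*h,.12],vel=.3); robot.dwell(.1); st("over")
    if readout.get_finger_gap()<.5: return False
    robot.line_to([*h,.035],vel=.12); st("low"); robot.set_gripper(.85); robot.dwell(.1)
    robot.line_to([*h,.13],vel=.2); return True
E
python3 - <<'E'
from m import *
robot.goto([.28,.15,.3],[180,0,0]); D=table_discs(); print(D)
d=D[0]; print(pick_place(d,HOLES[0]))
robot.goto([.28,.15,.3],[180,0,0]); t=grab_frame("top"); print(table_discs()); cv2.imwrite("pics/d1.png",t[110:290,190:480])
E
```

```text
[array([ 0.5525, -0.2696]), array([ 0.4472, -0.2566]), array([ 0.5681, -0.3963])]
grip t77.6 eef [ 0.5531 -0.2699  0.0265] F [-2.4  0.5  8.7] gap 0.601 ff 61 rot [ 1.7995e+02 -1.1000e-01 -0.0000e+00]Traceback (most recent call last):
  File "<stdin>", line 3, in <module>
  File "m.py", line 33, in pick_place
    robot.line_to([*h,.12],vel=.3); robot.dwell(.1); st("over")
    ~~~~~~~~~~~~~^^^^^^^^^^^^^^^^^
cell.PlanningError: the arm cannot follow that straight line within its joint ranges
```

```bash
sed -i 's/robot.line_to(\[\*h,.12\],vel=.3)/robot.goto([*h,.15],[180,0,0])/; s/robot.line_to(\[\*d,.12\],vel=.15); g/robot.line_to([*d,.15],vel=.15); g/' m.py
python3 - <<'E'
from m import *
st(); h=HOLES[0]; robot.line_to([*readout.get_eef_pos()[:2],.15],vel=.1)
robot.goto([*h,.15],[180,0,0]); robot.dwell(.1); st("over")
if readout.get_finger_gap()>.5:
    robot.line_to([*h,.035],vel=.12); st("low"); robot.set_gripper(.85); robot.dwell(.1); robot.line_to([*h,.13],vel=.2)
robot.goto([.28,.15,.3],[180,0,0]); t=grab_frame("top"); print(table_discs()); cv2.imwrite("pics/d1.png",t[110:290,190:480])
E
```

```text
t78.4 eef [ 0.552  -0.2693  0.1191] F [-0.4  0.9 -1.2] gap 0.603 ff 63 rot [-1.7997e+02  6.0000e-02  0.0000e+00]
over t83.3 eef [0.4518 0.2921 0.15  ] F [ 0.2  0.1 -1.1] gap 0.599 ff 62 rot [ 1.8e+02 -0.0e+00 -2.0e-02]
low t84.4 eef [0.4519 0.2923 0.0351] F [-0.6 -0.7 -0.5] gap 0.604 ff 63 rot [-1.7998e+02 -3.0000e-02 -0.0000e+00]
[array([ 0.4472, -0.2566]), array([ 0.5681, -0.3963])]
```

View pics/d1.png

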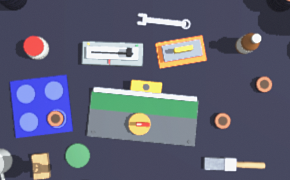

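The first disc sits centred in a pocket at crop (56,119). The other two follow.

Run:
```python
from m import *
for h in HOLES[1:3]:
    D=table_discs(); print(D)
    if not D: break
    ok=pick_place(D[0],h); print(ok)
    robot.goto([.28,.15,.3],[180,0,0])
    if not ok: break
t=grab_frame("top"); s=grab_frame("side"); print(table_discs())
a=cv2.resize(t[140:260,190:350],None,fx=2.5,fy=2.5,interpolation=cv2.INTER_CUBIC);b=cv2.resize(s[130:250,230:390],None,fx=2.5,fy=2.5,interpolation=cv2.INTER_CUBIC)
cv2.imwrite("pics/d2.png",np.hstack([a,b])); st()
```

```text
[array([ 0.4472, -0.2566]), array([ 0.5681, -0.3963])]
grip t92.7 eef [ 0.4477 -0.2569  0.0264] F [-2.2  1.6 11.1] gap 0.601 ff 60 rot [ 1.7994e+02 -1.0000e-01 -0.0000e+00]
over t98.0 eef [0.4399 0.3851 0.15  ] F [-0.3  0.3 -0.4] gap 0.600 ff 62 rot [-1.8e+02 -0.0e+00 -3.0e-02]
low t99.1 eef [0.44   0.3854 0.0352] F [ 0.2  0.3 -0.7] gap 0.601 ff 63 rot [-1.7998e+02 -3.0000e-02  0.0000e+00]
True
[array([ 0.5681, -0.3963])]
grip t107.5 eef [ 0.5687 -0.3968  0.0267] F [-1.4  0.7  7.2] gap 0.602 ff 61 rot [ 1.7992e+02 -1.1000e-01 -0.0000e+00]
over t112.8 eef [0.545  0.3035 0.15  ] F [-0.2 -0.2 -0.8] gap 0.600 ff 62 rot [ 1.8e+02  0.0e+00 -3.0e-02]
low t113.9 eef [0.5451 0.3038 0.0352] F [ 0.3 -0.3 -1.9] gap 0.597 ff 63 rot [-1.7998e+02 -3.0000e-02  0.0000e+00]
True
[]
 t116.4 eef [0.2806 0.1503 0.2994] F [-0.4  1.   0.5] gap 0.852 ff 0 rot [1.7996e+02 7.0000e-02 0.0000e+00]
```

View pics/d2.png

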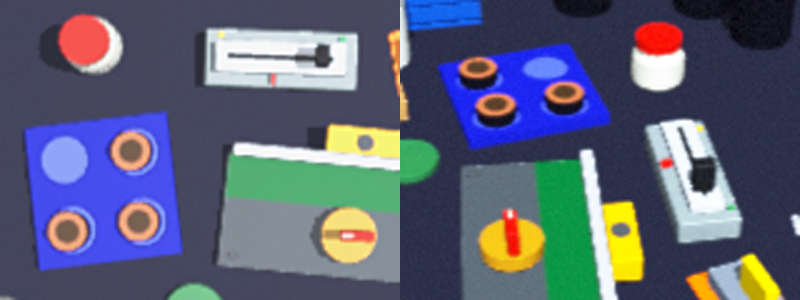

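All three discs sit in pockets, one empty at the upper left. Now I measure the slider and mark.

```bash
cat >> m.py <<'E'
PT=np.radians(-1.6); py=np.array([-np.sin(PT),np.cos(PT)]); px=np.array([np.cos(PT),np.sin(PT)])
def feedmeas():
    t=grab_frame("top"); s=grab_frame("side")
    rt=mask(t,lambda b,g,r:(r>g+40)&(r>b+30),(290,165,308,180)); rs=mask(s,lambda b,g,r:(r>g+90)&(r>b+90),(325,185,350,205))
    ct=big(rt); cs=big(rs)
    print("mark px",ct[1],ct[2],cs[1],cs[2],"tri",tri(ct[1],cs[1]).round(4),"top ray",ray("top",*ct[1],.041).round(4),"side ray",ray("side",*cs[1],.038).round(4))
    kt=mask(t,lambda b,g,r:(b<75)&(g<75)&(r<75),(280,155,328,171)); kt=cv2.morphologyEx(kt,cv2.MORPH_OPEN,np.ones((4,4),np.uint8)); k=big(kt)
    pts=np.argwhere(k[0]); print("knob top",k[1],k[2],pts.min(0)[::-1],pts.max(0)[::-1],ray("top",*k[1],.08).round(4))
    ks=mask(s,lambda b,g,r:(b<65)&(g<65)&(r<65),(325,180,362,212)); ks=cv2.morphologyEx(ks,cv2.MORPH_OPEN,np.ones((4,4),np.uint8)); k2=big(ks); pts=np.argwhere(k2[0])
    print("knob side",k2[1],k2[2],pts.min(0)[::-1],pts.max(0)[::-1],"tri",tri(k[1],k2[1]).round(4))
    return t,s
E
python3 - <<'E'
from m import *
t,s=feedmeas()
bl=blobs(t,(3,90,90),(18,255,255),(195,180,270,255),60); print([(a,ray("top",*r[0],.028)[:2].round(4)) for a,p,r in bl])
f=lambda im,a,b,c,d:cv2.resize(im[b:d,a:c],(400,300),interpolation=cv2.INTER_CUBIC)
cv2.imwrite("pics/f1.png",np.hstack([f(t,270,140,340,192),f(s,320,170,380,215)]))
E
```

```text
mark px [298.55555556 171.22222222] 9 [336.0625 194.875 ] 16 tri [0.6397 0.1184 0.0356] top ray [0.639  0.1181 0.041 ] side ray [0.639  0.1153 0.038 ]Traceback (most recent call last):
  File "<stdin>", line 2, in <module>
  File "m.py", line 43, in feedmeas
    kt=mask(t,lambda b,g,r:(b<75)&(g<75)&(r<75),(280,155,328,171)); kt=cv2.morphologyEx(kt,cv2.MORPH_OPEN,np.ones((4,4),np.uint8)); k=big(kt)
                                                                                                                                      ~~~^^^^
  File "m.py", line 5, in big
    n,l,s,c=cv2.connectedComponentsWithStats(m);i=1+np.argmax(s[1:,4]);return (l==i),c[i],s[i,4]
                                                    ~~~~~~~~~^^^^^^^^^
    return _wrapfunc(a, 'argmax', axis=axis, out=out, **kwds)
    return bound(*args, **kwds)
ValueError: attempt to get argmax of an empty sequence
```

```bash
python3 - <<'E'
s=open('m.py').read(); i=s.index("def feedmeas"); s=s[:i]+'''def wc(w,roi,th):
    """intensity-weighted centroid of w above th inside roi"""
    u0,v0,u1,v1=roi; a=np.clip(w[v0:v1,u0:u1]-th,0,None); M=cv2.moments(a.astype(np.float32)); return np.array([M["m10"]/M["m00"]+u0,M["m01"]/M["m00"]+v0]),M["m00"]
def feedmeas(kt=(310,154,328,171),ks=(335,178,362,212)):
    t=np.mean([grab_frame("top") for _ in range(4)],0); s=np.mean([grab_frame("side") for _ in range(4)],0)
    red=lambda im:im[...,2]-im[...,:2].max(2)
    mt=wc(red(t),(292,166,306,178),15)[0]; ms=wc(red(s),(328,188,344,202),25)[0]
    print("mark",mt,ms,"tri",tri(mt,ms).round(4),"top",ray("top",*mt,.039).round(4))
    bt=wc(120-t.max(2),kt,40)[0]; bs=wc(120-s.max(2),ks,40)[0]
    print("knob",bt,bs,"tri",tri(bt,bs).round(4),"top",ray("top",*bt,.08).round(4),"side",ray("side",*bs,.064).round(4))
    return t,s
'''
open('m.py','w').write(s)
E
python3 - <<'E'
from m import *
t,s=feedmeas()
bl=blobs(t.astype(np.uint8),(3,90,90),(18,255,255),(195,180,270,255),60); print([(a,ray("top",*r[0],.028)[:2].round(4)) for a,p,r in bl])
f=lambda im,a,b,c,d:cv2.resize(im[b:d,a:c],(400,300),interpolation=cv2.INTER_CUBIC)
cv2.imwrite("pics/f1.png",np.hstack([f(t,270,140,340,192),f(s,320,170,380,215)]))
E
```

```text
mark [298.78138075 171.21164575] [336.13146529 194.81628568] tri [0.6397 0.1176 0.0364] top [0.6393 0.1175 0.039 ]
knob [316.73254364 162.61783042] [351.86665473 197.37133823] tri [0.6675 0.0577 0.0672] top [0.6621 0.0583 0.08  ] side [0.6725 0.0616 0.064 ]
[(142, array([0.439 , 0.3864])), (137, array([0.5444, 0.3043])), (136, array([0.4525, 0.2932]))][ WARN:0@3.112] global loadsave.cpp:1063 imwrite_ Unsupported depth image for selected encoder is fallbacked to CV_8U.
```

View pics/f1.png

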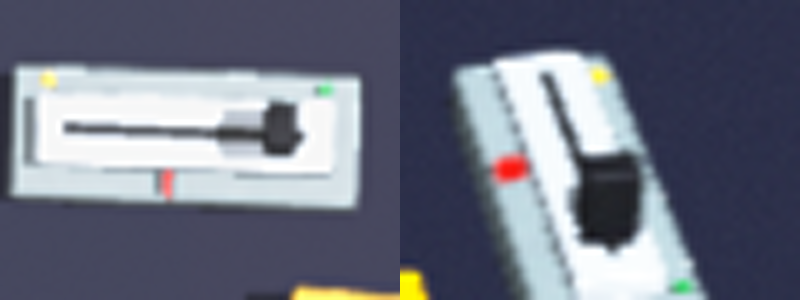

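Run:
```python
from m import *
p=ray("top",319.5,162.2,.084); print(p)
o=[180,0,-1.6]; S=np.array([.666,p[1]])
robot.goto([*S,.16],o); robot.set_gripper(.6); robot.line_to([*S,.072],vel=.12); st("at")
robot.set_gripper(0); robot.dwell(.3); st("grip")
e=np.array(readout.get_eef_pos()[:2]); m=np.array([.6397,.1175]); dist=(m-e)@py; print("dist",dist)
robot.line_to([*(S+(e-S)+py*dist),.072],vel=.05); robot.dwell(.3); st("moved"); print((m-np.array(readout.get_eef_pos()[:2]))@py)
robot.set_gripper(.5); robot.dwell(.1); robot.line_to([*readout.get_eef_pos()[:2],.16],vel=.15)
robot.goto([.28,-.1,.3],[180,0,0]); 
t,s=feedmeas((292,152,308,166),(330,172,352,200))
f=lambda im,a,b,c,d:cv2.resize(im[b:d,a:c].astype(np.uint8),(400,300),interpolation=cv2.INTER_CUBIC)
cv2.imwrite("pics/f2.png",np.hstack([f(t,270,140,340,192),f(s,320,170,380,215)])); st()
```

```text
[0.66295506 0.0495174  0.084     ]
at t119.7 eef [0.6665 0.0496 0.0727] F [0.6 0.3 0.8] gap 0.602 ff 0 rot [-1.8e+02 -6.0e-02 -1.6e+00]
grip t120.4 eef [0.6665 0.0496 0.073 ] F [-0.2  0.7  6.2] gap 0.222 ff 59 rot [-1.7999e+02 -9.0000e-02 -1.6000e+00]
dist 0.06713094970085363
moved t122.2 eef [0.6685 0.1168 0.073 ] F [-2.4  0.6  6.9] gap 0.227 ff 59 rot [-1.7998e+02 -5.0000e-02 -1.6000e+00]
-0.00014986758688263448
mark [298.78317039 171.21333799] [336.13290012 194.81804842] tri [0.6397 0.1176 0.0364] top [0.6393 0.1175 0.039 ]
knob [297.07344973 161.83443709] [344.48856814 184.68361221] tri [0.6658 0.1216 0.068 ] top [0.6643 0.1209 0.08  ] side [0.6671 0.1269 0.064 ]
 t128.5 eef [ 0.28 -0.1   0.3 ] F [-0.6 -0.5  0.3] gap 0.502 ff 0 rot [180.   0.   0.]
```

View pics/f2.png

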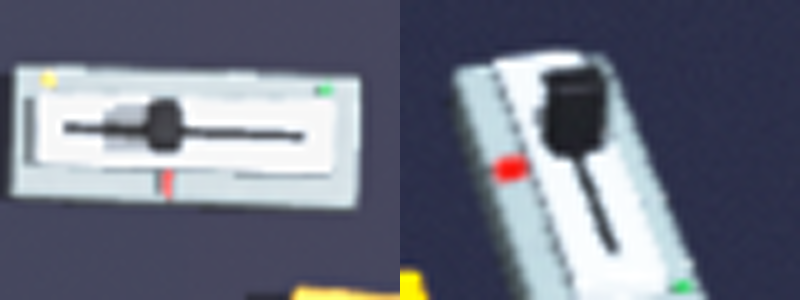

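Run:
```python
from m import *
t=np.mean([grab_frame("top") for _ in range(4)],0).max(2)
for v in (158,159,160,164): print(v,t[v,290:310].astype(int))
for y in (.1148,.1168,.1188): print(y,[proj("top",np.array([.6665,y,z])+[*(py*d),0]).round(2) for z,d in((.084,.01),(.084,-.01),(.044,-.01))])
print([proj("top",np.array([.6397,.1175,.042])+[*(py*d),0]).round(2) for d in(-.002,.002)], grab_frame("top")[170:174,294:304,2])
```

```text
158 [220 214 214 214 210 171  89  70  69  70  83 175 253 249 248 247 248 248
 248 248]
159 [202 202 202 203 195 149  70  66  71  72  73 122 237 250 248 247 247 247
 247 247]
160 [187 194 195 195 187 137  71  69  74  75  75 117 234 253 250 249 249 249
 249 249]
164 [204 199 178 177 173 143  72  64  69  70  70 123 227 244 243 241 230 230
 230 230]
0.1148 [array([295.77, 160.88]), array([302.07, 161.09]), array([302.64, 162.85])]
0.1168 [array([295.14, 160.87]), array([301.44, 161.08]), array([302.02, 162.84])]
0.1188 [array([294.51, 160.87]), array([300.81, 161.08]), array([301.41, 162.84])]
[array([299.34, 170.99]), array([298.12, 170.95])] [[209 210 195 137 199 254 210 207 210 210]
 [215 216 201 139 203 254 197 211 214 213]
 [215 216 202 142 206 254 197 211 212 212]
 [209 210 202 164 207 252 198 209 210 207]]
```

Run:
```python
from m import *
print(table_discs()); st(); print(job_done())
```

```text
[]
 t128.8 eef [ 0.28 -0.1   0.3 ] F [0.7 0.3 0.5] gap 0.505 ff 0 rot [180.  -0.  -0.]
the job is handed in; nothing more can be done
None
```

The job is handed in at about 129 s: the roller gap leaves about 1 mm of play, the gauge was slid past the roller and is back flat on its pad, all three discs are in tray pockets, and the feed slider stands within about 1 mm of the red mark.

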